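Set out four steel sleeves on their matching stands and cradle

ROBOT

A 7-joint arm with a two-finger parallel gripper is mounted at the origin on the work surface; the furniture and walls round the work are solid. World frame = base frame: x ahead of the robot, y to its left, z up, the work surface at z = 0. Lengths are in mm, angles in rad, forces in N, time in s.
With the tool pointing down it reaches from about 400 to 875 mm from the base axis. Payload 4.4 kg.
Tool frame: the origin (TCP) lies where the fingers leave the gripper's body, on its centre line; the fingertips stand 73 mm ahead of it and the grasp point (between the pads) lies 54 mm ahead of it; z points along the fingers, y is the line along which they close (so a half turn about z gives the same grasp; the last joint's range is limited). The gripper opens to 85 mm and grips with 20 to 120 N. Pads are 22 mm wide; open, the fingers measure 114 mm over their backs; the gripper's body (76 mm by 85 mm) begins 54 mm behind the grasp point. The pads swing forward as they close: fully open they stand 13 mm farther back than shut.
Start: joints at [1.06, 0.628, 0.038, 1.517, -0.027, 0.996, -0.02], TCP at [279.706, -586.755, 303.913] pointing down, gripper open.
Joint ranges: [-3.06, 3.06], [-0.37, 2.12], [-1.25, 1.32], [0.18, 2.47], [-1.1, 4.24], [0.23, 1.98], [-2.94, 2.94]. Speed limits (rad/s): [2.57, 2.57, 3.14, 3.14, 3.14, 3.14, 3.14].

INTERFACE

Orientations are given as [roll, pitch, yaw] about the fixed x, y, z axes, in that order (R = Rz(yaw) Ry(pitch) Rx(roll)).
In Python, from cell import ctrl gives the robot as it stands.
- The arm moves only by the tool send_rows, never from a script. Its argument "rows" is a list that holds one entry, the list of rows, each a list of 6 numbers: the shift along the tool's x, y, z in cm, then the turn, a rotation vector about the tool's x, y, z in rad. In form: [[[tx, ty, tz, wx, wy, wz], ...]]. A call has 1 to 10 rows; each row is the pose to reach, as a shift and turn from the pose commanded when the call began, along the tool's axes at that moment; what a row does not reach only later rows make up. A row lasts 1/10 s, in which the tool goes at most 50 mm and 8.59 degrees, less where a joint would pass 70% of its speed; a pose out of reach is approached as far as the arm can. A call with a gripper value outside its range is refused whole. "grip" is the closure in counts, from 0 (fully open) to 255 (shut), set as the call begins (left out, the last holds). The fingers move at their own pace and stop on an object; the grip force is fixed at half the most. Time passes only in rows, so rows that repeat a pose let the fingers close. It gives the time, the measured TCP pose, the force, the opening and the grip force at its end, in the units of the state.
- ctrl.read_state(): the state, without advancing time (a new reading comes with each control period).
- ctrl.get_image(name): name is "scene" or "side" or "wrist"; returns a dict with "pixels" (480x640x3 uint8, red, green, blue), "fx", "fy", "cx", "cy" (pixels), "extrinsics" (4x4, takes a point from camera to world coordinates); the wrist camera has in their place "mount" (4x4, takes a point from camera to tool coordinates, whose origin is the TCP and whose axes are the flange's). Camera axes: x right, y up, looking along -z (the intrinsics and any distortion apply to the point x, -y, -z); pixel columns grow to the right and rows downward; lengths in mm; the calibration is good to about 2 mm. A picture is of the moment at which its call begins: read the wrist's pose just before it. There is no depth.
- ctrl.finish_job(): hands the job in; it is judged then, once.
The state is a dict: "clock": time; "qpos": joint angles; "qd": joint speeds; "tau": joint torques, N m; "eef_pos": TCP position; "tool_rot": TCP orientation; "force": force on the tool from outside, world axes, zero at the start; "torque": the same for the moment, N m; "width": finger opening in mm; "gripper_force": force on a finger pad.
Only numpy, scipy, OpenCV 4.12 (cv2) and the standard library are available. Lean on these libraries where they do the work, as an engineer would, in place of code of your own. Each camera call takes 0.05 s, during which the arm holds its last target. There are 200 camera calls.

TASK

Set the four loose steel sleeves out for welding: stand each of the three upright sleeves, painted red, blue or green at the top, on the stand of its own colour, upright and all the way down on the base with the post inside it, and lay the unpainted sleeve that lies on its side in the yellow V-cradle, lengthwise in the V and about centred along it. Leave the steel rule lying where it is; the unpainted sleeves in the grey tray are not part of the job.

Things in the scene. Friction and masses are not known exactly. Their poses are not given: they have to be found in the camera images.
- red_sleeve_centre (a point): Dark, nearly black steel sleeve (plain tube, open at both ends) with its upper 16 mm painted red, 44.5 mm outside diameter, 66 mm tall, bore about 31 mm, standing upright on the table. This point is its centre, half-way up; z is the tube's axis. About 0.38 kg.
- blue_sleeve_centre (a point): Rusty-brown steel sleeve (plain tube, open at both ends) with its upper 16 mm painted blue, 38 mm outside diameter, 60 mm tall, bore about 28 mm, standing upright on the table. This point is its centre, half-way up; z is the tube's axis. About 0.23 kg.
- green_sleeve_centre (a point): Light-grey steel sleeve (plain tube, open at both ends) with its upper 16 mm painted green, 38 mm outside diameter, 58 mm tall, bore about 28 mm, standing upright on the table. This point is its centre, half-way up; z is the tube's axis. About 0.23 kg.
- lying_sleeve_centre (a point): Unpainted brown steel sleeve (plain tube, open at both ends), 44.5 mm outside diameter, 66 mm long, lying on its side on the table. This point is its centre, 22 mm above the table while it lies there; x is the tube's axis (either way round). About 0.38 kg.
- red_stand_seat (a point): Fixed stand: round red base disc, 76 mm across and 10 mm thick, with a bare steel tapered post (16 mm thick at the foot, 10 mm near the tip) rising from its middle to 45 mm above the table. A sleeve stands on the base disc with the post loosely inside its bore. This point is on the post's axis at the top face of the base disc, 10 mm above the table; z up.
- blue_stand_seat (a point): Fixed stand: round blue base disc, 76 mm across and 10 mm thick, with a bare steel tapered post (16 mm thick at the foot, 10 mm near the tip) rising from its middle to 45 mm above the table. A sleeve stands on the base disc with the post loosely inside its bore. This point is on the post's axis at the top face of the base disc, 10 mm above the table; z up.
- green_stand_seat (a point): Fixed stand: round green base disc, 76 mm across and 10 mm thick, with a bare steel tapered post (16 mm thick at the foot, 10 mm near the tip) rising from its middle to 45 mm above the table. A sleeve stands on the base disc with the post loosely inside its bore. This point is on the post's axis at the top face of the base disc, 10 mm above the table; z up.
- cradle_seat (a point): Fixed yellow V-cradle for a lying sleeve, with a base plate 72 x 52 mm, 8 mm thick; on it a 60 mm long, 41 mm wide V trough (two faces at 45 degrees, open at both ends, top edges 31 mm above the table), narrower than the sleeve so that fingers pass beside it. This point is where the centre of the lying sleeve comes to rest: 45 mm above the table, in the middle of the trough; x runs along the trough (either way round), z up.
- rule: Loose short steel rule, 120 x 15 mm, 4 mm thick, lying flat in the middle among the sleeves and stands; origin on its underside at mid-length, x along it. Not to be moved.
Mind the look-alikes: they are no part of the job. What is meant by the part that bears cradle_seat is not pink, and is the larger of those in its own colour.

How it is judged:
By the outcome, as a careful person would: the job done as asked, in the order asked, and still so for the second after the job is handed in, with the robot touching nothing.
It also fails if it takes over 99 s, if anything falls off the work surface, if the arm or the gripper's body presses on something with over 40 N, if the wrist force passes 120 N, or if a joint passes its speed limit or range.

## Working session

There is one attempt and no reset: what is moved stays moved. The work goes in short steps, Python scripts to look and compute and a tool call to move; the robot and the scene stay as the last step left them, time stands still between calls to the robot, and variables do not carry over. Pictures are saved under pics/ and viewed, at most 14 in all, crops included, and the job is handed in when it is done.

Besides the shell and the picture viewer there is one more tool, called after "Call:" by a JSON object that holds its "fn" and its "kwargs", one argument or row to a line. send_rows: Moves the arm, as the interface text tells. Its arguments: {"type":"object","properties":{"rows":{"type":"array","items":{"type":"array","items":{"type":"array","items":{"type":"number"}}}},"grip":{"type":"number"}},"required":["rows"]}

```bash
mkdir -p pics; ls; python3 - <<'E'
from cell import ctrl
import cv2,numpy as np
s=ctrl.read_state();print({k:np.round(v,3) for k,v in s.items()})
for n in("scene","side","wrist"):
    im=ctrl.get_image(n);cv2.imwrite(f"pics/{n}0.png",im["pixels"][:,:,::-1])
    print(n,{k:(np.round(v,3).tolist()) for k,v in im.items() if k!="pixels"})
E
```

```text
pics
{'clock': np.float64(0.0), 'qpos': array([ 1.06 ,  0.629,  0.038,  1.518, -0.027,  0.996, -0.02 ]), 'qd': array([ 0.001,  0.001,  0.001, -0.002,  0.   , -0.   , -0.001]), 'tau': array([ 1.0000e-03, -5.6340e+01,  1.2260e+00, -1.9344e+01,  1.1000e-02,
        1.0000e-02, -0.0000e+00]), 'eef_pos': array([ 279.499, -586.297,  302.973]), 'tool_rot': array([-3.14 ,  0.   ,  0.445]), 'force': array([ 0.45 ,  0.494, -0.476]), 'torque': array([ 0.046, -0.027, -0.047]), 'gripper_force': np.float64(0.0), 'width': np.float64(85.466)}
scene {'fx': 486.184, 'fy': 486.184, 'cx': 315.957, 'cy': 244.886, 'extrinsics': [[0.596, 0.599, -0.534, -33.378], [-0.803, 0.446, -0.395, -470.123], [0.002, 0.665, 0.747, 694.425], [0.0, 0.0, 0.0, 1.0]]}
side {'fx': 507.623, 'fy': 507.623, 'cx': 324.67, 'cy': 246.698, 'extrinsics': [[-0.872, 0.243, -0.424, 62.474], [-0.489, -0.436, 0.755, 558.669], [-0.001, 0.866, 0.5, 507.014], [0.0, 0.0, 0.0, 1.0]]}
wrist {'fx': 366.382, 'fy': 366.382, 'cx': 320.382, 'cy': 240.898, 'mount': [[0.001, 0.951, 0.309, 78.964], [1.0, -0.001, 0.001, -0.516], [0.001, 0.309, -0.951, -69.026], [0.0, 0.0, 0.0, 1.0]]}
```

View pics/scene0.png

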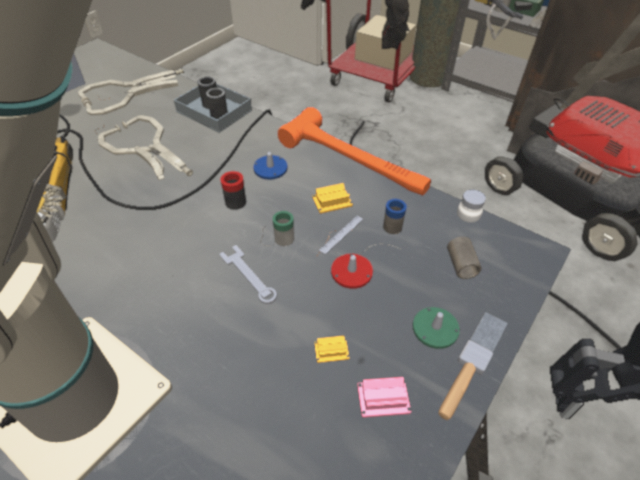

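View pics/side0.png

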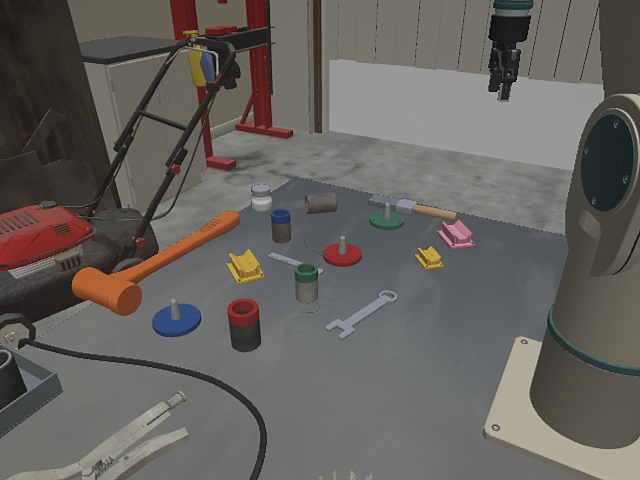

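The scene shows the red sleeve at (233,190), blue at (395,215), green at (284,228) and the lying one at (464,257). The stands are red (352,270), blue (270,166) and green (436,327). The larger yellow cradle is at (332,197), and the yellow one at (332,348) is smaller.

```bash
cat > h.py <<'E'
import cv2,numpy as np
from scipy.optimize import minimize
from scipy.spatial.transform import Rotation as R
from cell import ctrl
HUE={'red':(170,8),'blue':(105,128),'green':(45,92),'yellow':(18,35)}
def cam(n):
    s=ctrl.read_state(); im=ctrl.get_image(n)
    if n=="wrist":
        T=np.eye(4);T[:3,:3]=R.from_euler('xyz',s['tool_rot']).as_matrix();T[:3,3]=s['eef_pos'];E=T@im['mount']
    else:E=np.array(im['extrinsics'])
    return im['pixels'],[im[k] for k in('fx','fy','cx','cy')],E
def proj(c,P):
    _,(fx,fy,cx,cy),E=c; p=(np.asarray(P)-E[:3,3])@E[:3,:3]
    return np.c_[cx+fx*p[:,0]/-p[:,2],cy+fy*-p[:,1]/-p[:,2]]
def ray(c,uv,z):
    _,(fx,fy,cx,cy),E=c; d=E[:3,:3]@[(uv[0]-cx)/fx,-(uv[1]-cy)/fy,-1]
    return E[:3,3]+d*(z-E[2,3])/d[2]
def mask(c,col,seed,smin=90,vmin=40):
    h=cv2.cvtColor(c[0],cv2.COLOR_RGB2HSV);a,b=HUE[col];H=h[...,0]
    m=((H>=a)&(H<=b)) if a<b else ((H>=a)|(H<=b))
    m=(m&(h[...,1]>smin)&(h[...,2]>vmin)).astype(np.uint8)
    n,l,st,ce=cv2.connectedComponentsWithStats(m)
    ys,xs=np.nonzero(l);i=np.argmin((xs-seed[0])**2+(ys-seed[1])**2+1e4*(st[l[ys,xs],4]<30))
    return (l==l[ys[i],xs[i]])
def hullmask(p):
    o=np.zeros((480,640),np.uint8);cv2.fillConvexPoly(o,cv2.convexHull(np.round(p*16).astype(np.int32)),1,shift=4);return o>0
def ring(r,z0,z1):
    t=np.linspace(0,2*np.pi,48);return np.vstack([np.c_[r*np.cos(t),r*np.sin(t),0*t+z] for z in(z0,z1)])
def box(l,w,z0,z1):return np.array([[a*l/2,b*w/2,z] for a in(-1,1) for b in(-1,1) for z in(z0,z1)])
DISC=ring(38,0,10)
def band(D,h):return ring(D/2,h-16,h)
CR=np.vstack([box(72,52,0,8),box(60,41,8,31)])
def fit(cams,col,seeds,M,yaw=False,smin=90):
    ms=[]
    for c,s in zip(cams,seeds):
        m=mask(c,col,s,smin);ys,xs=np.nonzero(m);ms.append(hullmask(np.c_[xs,ys].astype(float)))
    def cost(q,):
        a=q[2]*np.pi/180 if yaw else 0
        P=M@np.array([[np.cos(a),-np.sin(a),0],[np.sin(a),np.cos(a),0],[0,0,1]]).T+[q[0],q[1],0]
        v=0
        for c,m in zip(cams,ms):
            g=hullmask(proj(c,P));v+=1-(g&m).sum()/max((g|m).sum(),1)
        return v/len(ms)
    x0=ray(cams[0],seeds[0],M[:,2].mean())[:2];best=None
    for y in(range(0,180,20) if yaw else [0]):
        s=np.array([[0,0,0],[12,0,0],[0,12,0],[0,0,12.]])+[*x0,y]
        if not yaw:s=s[:3,:2]
        r=minimize(cost,s[0],method='Nelder-Mead',options=dict(initial_simplex=s,xatol=.1,fatol=1e-4))
        if best is None or r.fun<best.fun:best=r
    return np.round(best.x,1),round(best.fun,3)
E
python3 - <<'E'
from h import *
C=[cam('scene'),cam('side')]
for n,col,S,M,y in[('redS','red',[(233,180),(243,315)],band(44.5,66),0),('bluS','blue',[(395,207),(281,214)],band(38,60),0),('grnS','green',[(284,218),(306,269)],band(38,58),0),
 ('redT','red',[(340,275),(335,260)],DISC,0),('bluT','blue',[(262,170),(177,322)],DISC,0),('grnT','green',[(425,332),(375,220)],DISC,0),('crad','yellow',[(332,200),(245,268)],CR,1),('crad?','yellow',[(332,350),(428,258)],CR,1)]:
    print(n,fit(C,col,S,M,y),[fit([C[i]],col,[S[i]],M,y) for i in(0,1)])
for uv in[(456,238),(472,275),(326,248),(357,219)]:print(uv,ray(C[0],uv,22 if uv[0]>400 else 4).round(1))
for uv in[(308,204),(334,203),(270,256),(320,271)]:print(uv,ray(C[1],uv,22 if uv[1]<210 else 4).round(1))
E
```

```text
redS (array([456.6, 100.8]), np.float64(0.058)) [(array([457.7, 100.4]), np.float64(0.025)), (array([454.7, 102.2]), np.float64(0.021))]
bluS (array([ 590.2, -195.7]), np.float64(0.107)) [(array([ 590.2, -195.6]), np.float64(0.099)), (array([ 587.9, -195.2]), np.float64(0.087))]
grnS (array([447.6, -65.6]), np.float64(0.849)) [(array([464.2, -31.8]), np.float64(0.995)), (array([443.8, -56.5]), np.float64(0.709))]
redT (array([ 447.8, -193.4]), np.float64(0.086)) [(array([ 449.7, -193.6]), np.float64(0.071)), (array([ 445. , -194.2]), np.float64(0.081))]
bluT (array([582.8, 113. ]), np.float64(0.135)) [(array([589.2, 115.7]), np.float64(0.168)), (array([582.5, 113.1]), np.float64(0.091))]
grnT (array([ 437.3, -370.4]), np.float64(0.429)) [(array([ 436.2, -369. ]), np.float64(0.253)), (array([ 452. , -370.7]), np.float64(0.591))]
crad (array([578.3, -57.7, 142.3]), np.float64(0.088)) [(array([579.3, -57.9, 141.2]), np.float64(0.074)), (array([575.6, -55.8, 142. ]), np.float64(0.078))]
crad? (array([ 296.2, -261.3,  108.6]), np.float64(0.489)) [(array([ 308.3, -245.4,   44.3]), np.float64(0.458)), (array([ 294.6, -263.2,  108.4]), np.float64(0.472))]
(456, 238) [ 618.5 -314.7   22. ]
(472, 275) [ 554.5 -376.3   22. ]
(326, 248) [ 465.5 -124.8    4. ]
(357, 219) [ 564.9 -129.3    4. ]
(308, 204) [ 600.3 -323.7   22. ]
(334, 203) [ 551.9 -356.7   22. ]
(270, 256) [ 563.7 -119.7    4. ]
(320, 271) [ 453.3 -120.2    4. ]
```

Call:
{"fn": "send_rows", "kwargs": {
  "rows": [
    [[3,-2,0,0,0,0],[7,-5,0,0,0,0],[11.5,-8,0,0,0,0],[16,-11,0,0,0,0],[20.5,-14.2,0,0,0,0],[25,-17.4,0,0,0,0],[29.5,-20.6,0,0,0,0],[34,-23.8,0,0,0,0],[38.5,-27,0,0,0,0],[41.5,-29,0,0,0,0]]
  ]
}}

```text
clock: 1.25
eef_pos: [520.1, -162.1, 304.1]
tool_rot: [3.141, -0.0, 0.445]
force: [0.4, -0.1, 0.4]
width: 85.6
gripper_force: 0.0
```

Call:
{"fn": "send_rows", "kwargs": {
  "rows": [
    [[1.5,-1.1,0,0,0,0],[2.5,-1.7,0,0,0,0],[2.5,-1.7,0,0,0,0],[2.5,-1.7,0,0,0,0]]
  ]
}}

```text
clock: 1.65
eef_pos: [533.9, -139.6, 303.8]
tool_rot: [3.141, 0.001, 0.443]
force: [-1.0, -0.0, -0.0]
width: 85.3
gripper_force: 0.0
```

```bash
python3 - <<'E'
from h import *
print(ctrl.read_state()['eef_pos'].round(1),ctrl.read_state()['tool_rot'].round(3))
c=cam('wrist');cv2.imwrite('pics/w1.png',c[0][:,:,::-1])
W=dict(redS=(456,101,66),bluS=(590,-196,60),redT=(448,-193,10),bluT=(583,113,10),grnT=(437,-370,10),crad=(578,-58,31),grnS=(447,-56,58))
for k,v in W.items():print(k,proj(c,[v]).round())
E
```

```text
[ 533.9 -139.6  303.8] [3.141e+00 1.000e-03 4.430e-01]
redS [[ 21. 180.]]
bluS [[409. 186.]]
redT [[331. 294.]]
bluT [[86. 33.]]
grnT [[464. 361.]]
crad [[260. 127.]]
grnS [[198. 261.]]
```

View pics/w1.png

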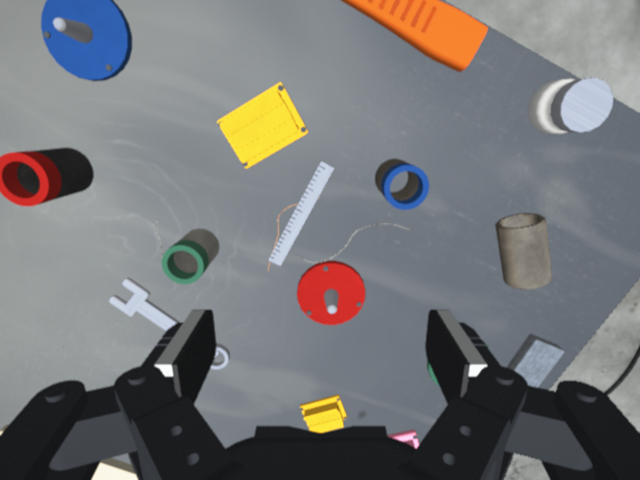

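The wrist view shows the blue stand (86,35), big cradle (262,125), blue sleeve (405,186), green sleeve (185,262), red stand (331,293) and lying sleeve (524,250). The green stand is hidden behind a finger, and the red sleeve is cut at the left edge.

```bash
python3 - <<'E'
from h import *
c=cam('wrist');C=[cam('scene'),cam('side'),c]
h=cv2.cvtColor(C[2][0],cv2.COLOR_RGB2HSV)
print(h[275,168],cv2.cvtColor(C[0][0],cv2.COLOR_RGB2HSV)[[218,332],[275,425]])
for n,col,S,M,y,sm in[('bluS','blue',[(395,207),(281,214),(386,195)],band(38,60),0,90),('grnS','green',[(284,218),(306,269),(168,275)],band(38,58),0,50),
 ('redT','red',[(340,275),(335,260),(310,290)],DISC,0,90),('bluT','blue',[(262,170),(177,322),(100,60)],DISC,0,90),('grnT','green',[(425,332),(375,220)],DISC,0,50),('crad','yellow',[(332,200),(245,268),(262,125)],CR,1,90)]:
    print(n,*[fit([C[i]],col,[S[i]],M,y,sm) for i in range(len(S))])
print('redtop',ray(c,(20,178.5),66).round(1),ray(c,(19,178.5),66).round(1))
# lying: far/near end: axis points on silhouettes at height 22
P=[ray(c,p,22) for p in((522,222),(527,283))];print('lying',np.round(P,1))
for uv in[(323,164),(272,263)]:print('rule',ray(c,uv,4).round(1))
E
```

```text
[ 77 113 144] [[ 73  89 103]
 [ 75  92 133]]
bluS (array([ 590.7, -196.4]), np.float64(0.073)) (array([ 588.3, -195. ]), np.float64(0.091)) (array([ 588. , -194.8]), np.float64(0.009))
grnS (array([438.2, -43. ]), np.float64(0.109)) (array([435.9, -43.3]), np.float64(0.072)) (array([436.4, -43.5]), np.float64(0.017))
redT (array([ 449.7, -193.6]), np.float64(0.07)) (array([ 445. , -194.2]), np.float64(0.081)) (array([ 446.3, -193.7]), np.float64(0.055))
bluT (array([589.2, 115.7]), np.float64(0.168)) (array([582.5, 113.1]), np.float64(0.091)) (array([583.5, 115.9]), np.float64(0.044))
grnT (array([ 433.4, -371.3]), np.float64(0.074)) (array([ 429.3, -370.2]), np.float64(0.109))
crad (array([579.4, -57.3, 141.7]), np.float64(0.072)) (array([575.6, -55.8, 142. ]), np.float64(0.078)) (array([577.2, -56.8, 144.4]), np.float64(0.01))
redtop [456.7 101.7  66. ] [456.3 102.5  66. ]
lying [[ 604.9 -326.4   22. ]
 [ 552.4 -369.5   22. ]]
rule [ 569.9 -125.     4. ]
rule [ 451.3 -120.5    4. ]
```

Call:
{"fn": "send_rows", "kwargs": {
  "rows": [
    [[0.4,-3,0.5,0,0,0],[1,-7.5,2,0,0,0],[1.6,-12,4.5,0,0,0],[2.2,-16.5,7,0,0,0],[2.8,-21,9.5,0,0,0],[3.3,-24,11.5,0,0,0],[3.3,-25.1,13,0,0,0],[3.3,-25.1,13.5,0,0,0],[3.3,-25.1,13.5,0,0,0],[3.3,-25.1,13.5,0,0,0]]
  ]
}}

```text
clock: 2.85
eef_pos: [457.5, 101.3, 169.6]
tool_rot: [3.14, -0.001, 0.442]
force: [-0.2, 0.3, -0.1]
width: 85.3
gripper_force: 0.0
```

```bash
cat >> h.py <<'E'
def mv(x,y,z,yaw=None):
    s=ctrl.read_state();Rm=R.from_euler('xyz',s['tool_rot']);d=Rm.inv().apply(np.array([x,y,z])-s['eef_pos'])/10
    w=np.zeros(3)
    if yaw is not None:
        o=[(Rm.inv()*R.from_euler('xyz',[np.pi,0,a])).as_rotvec() for a in(yaw,yaw+np.pi)]
        w=min(o,key=np.linalg.norm)
    print('at',s['clock'].round(1),s['eef_pos'].round(1),s['tool_rot'].round(3),'q1,7',s['qpos'][[0,6]].round(2),'w',s['width'].round(1),'F',s['force'].round(1));print('shift',d.round(2),'turn',w.round(3))
E
python3 - <<'E'
from h import *
mv(456.3,101.7,92)
c=cam('wrist');cv2.imwrite('pics/w2.png',c[0][:,:,::-1])
m=mask(c,'red',proj(c,[(456,101.7-22,60)])[0]);print(m.sum(),fit([c],'red',[proj(c,[(456,101.7-20,60)])[0]],band(44.5,66)))
print(fit([c],'blue',[proj(c,[(583,116,10)])[0]],DISC))
E
```

```text
Traceback (most recent call last):
  File "h.py", line 57, in mv
    print('at',s['clock'].round(1),s['eef_pos'].round(1),s['tool_rot'].round(3),'q1,7',s['qpos'][[0,6]].round(2),'w',s['width'].round(1),'F',s['force'].round(1));print('shift',d.round(2),'turn',w.round(3))
               ^^^^^^^^^^^^^^^^
AttributeError: 'float' object has no attribute 'round'
```

```bash
sed -i "s/s\['clock'\].round(1)/round(float(s['clock']),1)/; s/s\['width'\].round(1)/round(float(s['width']),1)/" h.py
python3 - <<'E'
from h import *
mv(456.3,101.7,92)
c=cam('wrist');cv2.imwrite('pics/w2.png',c[0][:,:,::-1])
p=proj(c,[(456,101.7,66)])[0];print(p,fit([c],'red',[p],band(44.5,66)))
E
```

```text
at 2.9 [457.5 101.3 169.6] [ 3.14e+00 -1.00e-03  4.42e-01] q1,7 [-0.29 -1.39] w 85.3 F [-0.2  0.3 -0.1]
shift [-0.1  -0.1   7.76] turn [0. 0. 0.]
[319.45998974 285.64246843] (array([456.4, 101.7]), np.float64(0.015))
```

View pics/w2.png

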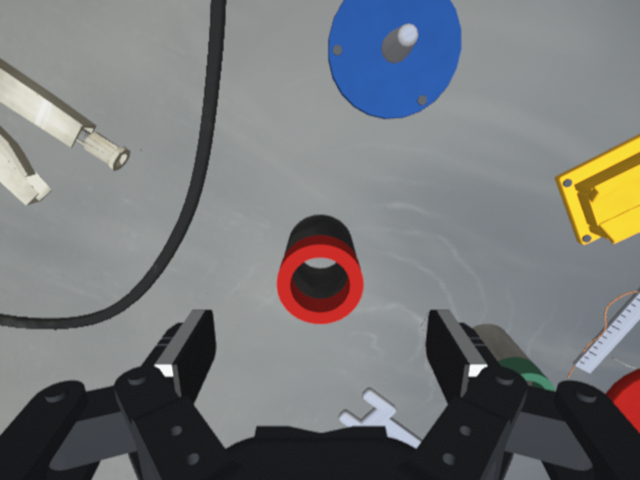

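The red rim at (320,284) is centred between the fingers with clear space around it, and the fit agrees. I'll descend and grip.

Call:
{"fn": "send_rows", "kwargs": {
  "rows": [
    [[-0.1,-0.1,2,0,0,0],[-0.1,-0.1,4.5,0,0,0],[-0.1,-0.1,6.5,0,0,0],[-0.1,-0.1,7.5,0,0,0],[-0.1,-0.1,7.8,0,0,0],[-0.1,-0.1,7.8,0,0,0],[-0.1,-0.1,7.8,0,0,0]]
  ]
}}

```text
clock: 3.6
eef_pos: [456.0, 102.1, 91.4]
tool_rot: [3.141, -0.001, 0.443]
force: [0.3, 0.9, 0.4]
width: 85.5
gripper_force: 0.0
```

Call:
{"fn": "send_rows", "kwargs": {
  "rows": [
    [[0,0,0,0,0,0],[0,0,0,0,0,0],[0,0,0,0,0,0],[0,0,0,0,0,0],[0,0,0,0,0,0],[0,0,0,0,0,0],[0,0,0,0,0,0],[0,0,0,0,0,0]]
  ],
  "grip": 255
}}

```text
clock: 4.4
eef_pos: [455.6, 102.7, 91.6]
tool_rot: [3.14, -0.001, 0.444]
force: [0.5, -1.7, 6.0]
width: 43.3
gripper_force: 60.5
```

Call:
{"fn": "send_rows", "kwargs": {
  "rows": [
    [[0,0,-0.5,0,0,0],[0,0,-2,0,0,0],[0,0,-4.5,0,0,0],[0,0,-7,0,0,0],[0,0,-9,0,0,0],[0,0,-10,0,0,0],[0,0,-10,0,0,0],[0,0,-10,0,0,0]]
  ]
}}

```text
clock: 5.2
eef_pos: [454.6, 103.2, 190.3]
tool_rot: [-3.141, 0.001, 0.445]
force: [-0.3, -0.9, -4.9]
width: 43.7
gripper_force: 62.2
```

```bash
python3 - <<'E'
from h import *
mv(446.3,-193.7,195)
E
```

```text
at 5.2 [454.6 103.2 190.3] [-3.141e+00  1.000e-03  4.450e-01] q1,7 [-0.1  -1.72] w 43.7 F [-0.3 -0.9 -4.9]
shift [-13.52  26.44  -0.46] turn [0. 0. 0.]
```

Call:
{"fn": "send_rows", "kwargs": {
  "rows": [
    [[-1,2,0,0,0,0],[-2.6,5,0,0,0,0],[-4.6,9,0,0,0,0],[-6.7,13,0,0,0,0],[-8.7,17,0,0,0,0],[-10.7,21,0,0,0,0],[-12.3,24,0,0,0,0],[-13.2,25.8,0,0,0,0],[-13.5,26.4,0,0,0,0],[-13.5,26.4,0,0,0,0]]
  ]
}}

```text
clock: 6.2
eef_pos: [446.2, -193.3, 189.9]
tool_rot: [-3.14, 0.001, 0.443]
force: [-0.5, 0.8, -5.7]
width: 43.6
gripper_force: 62.5
```

```bash
python3 - <<'E'
from h import *
for i in range(4): mv(446.3,-193.7,101.5)
c=cam('wrist');cv2.imwrite('pics/w3.png',c[0][:,:,::-1])
E
```

```text
at 6.2 [ 446.2 -193.3  189.9] [-3.14e+00  1.00e-03  4.43e-01] q1,7 [ 0.58 -1.15] w 43.6 F [-0.5  0.8 -5.7]
shift [0.   0.05 8.84] turn [0. 0. 0.]
at 6.2 [ 446.2 -193.3  189.9] [-3.14e+00  1.00e-03  4.43e-01] q1,7 [ 0.58 -1.15] w 43.6 F [-0.5  0.8 -5.7]
shift [0.   0.05 8.84] turn [0. 0. 0.]
at 6.2 [ 446.2 -193.3  189.9] [-3.14e+00  1.00e-03  4.43e-01] q1,7 [ 0.58 -1.15] w 43.6 F [-0.5  0.8 -5.7]
shift [0.   0.05 8.84] turn [0. 0. 0.]
at 6.2 [ 446.2 -193.3  189.9] [-3.14e+00  1.00e-03  4.43e-01] q1,7 [ 0.58 -1.15] w 43.6 F [-0.5  0.8 -5.7]
shift [0.   0.05 8.84] turn [0. 0. 0.]
```

View pics/w3.png

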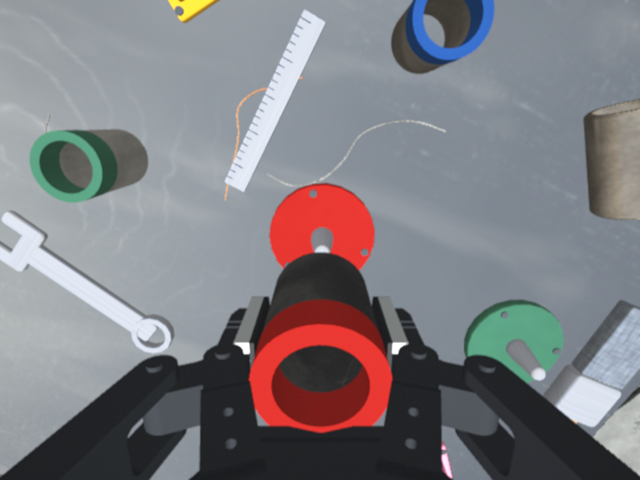

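The red sleeve is held upright with its rim at (320,378). The red stand's post is ahead at (321,245), and the green stand is visible at (515,340).

Call:
{"fn": "send_rows", "kwargs": {
  "rows": [
    [[0,0,1,0,0,0],[0,0,3,0,0,0],[0,0,5,0,0,0],[0,0,6.5,0,0,0],[0,0,7.5,0,0,0],[0,0,8.1,0,0,0],[0,0,8.5,0,0,0],[0,0,8.6,0,0,0],[0,0,8.6,0,0,0]]
  ]
}}

```text
clock: 7.15
eef_pos: [447.1, -193.0, 105.2]
tool_rot: [3.141, -0.0, 0.445]
force: [-0.0, -0.9, -5.5]
width: 43.7
gripper_force: 62.6
```

Call:
{"fn": "send_rows", "kwargs": {
  "rows": [
    [[0,0,0.1,0,0,0],[0,0,0.2,0,0,0],[0,0,0.3,0,0,0]]
  ]
}}

```text
clock: 7.45
eef_pos: [447.0, -193.2, 102.1]
tool_rot: [3.141, -0.0, 0.444]
force: [0.4, 0.3, -4.4]
width: 44.0
gripper_force: 62.6
```

```bash
python3 - <<'E'
from h import *
mv(446.3,-193.7,101.5)
c=cam('wrist')
p=proj(c,[(432,-370,10)])[0];print(p,fit([c],'green',[p],DISC,0,50))
p=proj(c,[(436.4,-43.5,58)])[0]
c=cam('side');cv2.imwrite('pics/s3.png',cv2.resize(c[0][180:340,240:440,::-1],None,fx=3,fy=3))
E
```

```text
at 7.5 [ 447.  -193.2  102.1] [ 3.141 -0.     0.444] q1,7 [ 0.49 -1.24] w 44.0 F [ 0.4  0.3 -4.4]
shift [-0.08  0.01  0.06] turn [0. 0. 0.]
[594.84973371 438.69748351] (array([ 460.9, -387.4]), np.float64(0.356))
```

View pics/s3.png

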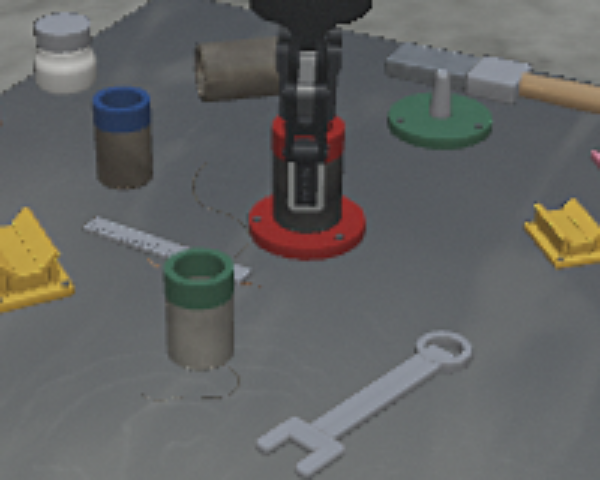

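The side view shows the red sleeve upright on the red disc over the post, so I'll lower the last millimetre and release.

Call:
{"fn": "send_rows", "kwargs": {
  "rows": [
    [[0,0,0.05,0,0,0],[0,0,0.1,0,0,0],[0,0,0.1,0,0,0]]
  ]
}}

```text
clock: 7.85
eef_pos: [446.9, -193.1, 101.6]
tool_rot: [3.141, -0.0, 0.445]
force: [-1.6, -0.1, 5.4]
width: 44.2
gripper_force: 63.6
```

Call:
{"fn": "send_rows", "kwargs": {
  "rows": [
    [[0,0,0,0,0,0],[0,0,0,0,0,0],[0,0,0,0,0,0],[0,0,0,0,0,0],[0,0,0,0,0,0],[0,0,0,0,0,0]]
  ],
  "grip": 0
}}

```text
clock: 8.45
eef_pos: [446.9, -193.0, 100.9]
tool_rot: [-3.142, -0.0, 0.445]
force: [0.1, 0.0, -0.5]
width: 85.2
gripper_force: 0.0
```

Call:
{"fn": "send_rows", "kwargs": {
  "rows": [
    [[0,0,-1,0,0,0],[0,0,-4,0,0,0],[0,0,-8,0,0,0],[0,0,-10,0,0,0],[0,0,-10,0,0,0],[0,0,-10,0,0,0]]
  ]
}}

```text
clock: 9.05
eef_pos: [446.8, -193.3, 201.5]
tool_rot: [3.141, -0.001, 0.444]
force: [0.5, 0.0, -1.0]
width: 85.5
gripper_force: 0.0
```

```bash
python3 - <<'E'
from h import *
mv(588.2,-194.9,170)
C=[cam('scene'),cam('side'),cam('wrist')]
for c in C:
    p=proj(c,[(446.3,-193.7,76)])[0];q=proj(c,[(446.3,-193.7,76),(446.3,-193.7,68)])
    M=band(44.5,76);m=mask(c,'red',p);print(m.sum(),fit([c],'red',[p],M))
E
```

```text
at 9.1 [ 446.8 -193.3  201.5] [ 3.141e+00 -1.000e-03  4.440e-01] q1,7 [ 0.6  -1.15] w 85.5 F [ 0.5  0.  -1. ]
shift [12.7   6.22  3.16] turn [0. 0. 0.]
1229 (array([ 400.2, -223.3]), np.float64(0.621))
390 (array([ 445.3, -191.4]), np.float64(0.055))
7429 (array([ 468.9, -185.8]), np.float64(0.442))
```

Call:
{"fn": "send_rows", "kwargs": {
  "rows": [
    [[1.6,0.8,0,0,0,0],[4.5,2.2,0.5,0,0,0],[8.5,4.2,1.5,0,0,0],[11.5,5.7,2.5,0,0,0],[12.7,6.2,3.2,0,0,0],[12.7,6.2,3.2,0,0,0],[12.7,6.2,3.2,0,0,0]]
  ]
}}

```text
clock: 9.9
eef_pos: [586.8, -194.0, 167.6]
tool_rot: [-3.14, 0.003, 0.445]
force: [-0.7, 0.2, -1.0]
width: 85.8
gripper_force: 0.0
```

```bash
python3 - <<'E'
from h import *
c=cam('wrist');p=proj(c,[(588.2,-194.9,60)])[0];q=fit([c],'blue',[p],band(38,60));print(q)
mv(*q[0],89)
E
```

```text
(array([ 588.2, -194.7]), np.float64(0.015))
at 9.9 [ 586.7 -194.4  168.2] [-3.14e+00  2.00e-03  4.45e-01] q1,7 [ 0.48 -1.17] w 85.4 F [-0.6  0.1  0.3]
shift [0.14 0.11 7.92] turn [0. 0. 0.]
```

Call:
{"fn": "send_rows", "kwargs": {
  "rows": [
    [[0.1,0.1,2,0,0,0],[0.1,0.1,4.5,0,0,0],[0.1,0.1,6.5,0,0,0],[0.1,0.1,7.5,0,0,0],[0.1,0.1,7.9,0,0,0],[0.1,0.1,7.9,0,0,0],[0.1,0.1,7.9,0,0,0]]
  ]
}}

```text
clock: 10.65
eef_pos: [590.0, -195.0, 90.9]
tool_rot: [3.141, -0.001, 0.445]
force: [-0.5, -0.3, -0.5]
width: 85.4
gripper_force: 0.0
```

Call:
{"fn": "send_rows", "kwargs": {
  "rows": [
    [[0,0,0,0,0,0],[0,0,0,0,0,0],[0,0,0,0,0,0],[0,0,0,0,0,0],[0,0,0,0,0,0],[0,0,0,0,0,0],[0,0,0,0,0,0],[0,0,0,0,0,0]]
  ],
  "grip": 255
}}

```text
clock: 11.45
eef_pos: [589.7, -194.9, 90.6]
tool_rot: [3.141, -0.0, 0.445]
force: [-1.2, 0.2, 6.2]
width: 38.8
gripper_force: 59.9
```

Call:
{"fn": "send_rows", "kwargs": {
  "rows": [
    [[0,0,-0.5,0,0,0],[0,0,-2,0,0,0],[0,0,-4.5,0,0,0],[0,0,-7,0,0,0],[0,0,-9,0,0,0],[0,0,-10,0,0,0],[0,0,-10,0,0,0],[0,0,-10,0,0,0]]
  ]
}}

```text
clock: 12.25
eef_pos: [588.9, -194.9, 189.4]
tool_rot: [-3.141, 0.001, 0.445]
force: [-0.1, -0.7, -3.4]
width: 38.6
gripper_force: 60.7
```

```bash
python3 - <<'E'
from h import *
mv(583.3,115,188)
E
```

```text
at 12.2 [ 588.9 -194.9  189.4] [-3.141e+00  1.000e-03  4.450e-01] q1,7 [ 0.49 -1.16] w 38.6 F [-0.1 -0.7 -3.4]
shift [ 12.82 -28.21   0.15] turn [0. 0. 0.]
```

Call:
{"fn": "send_rows", "kwargs": {
  "rows": [
    [[0.9,-2,0,0,0,0],[2.2,-5,0,0,0,0],[4.1,-9,0,0,0,0],[5.9,-13,0,0,0,0],[7.7,-17,0,0,0,0],[9.5,-21,0,0,0,0],[11.3,-25,0,0,0,0],[12.4,-27.3,0,0,0,0],[12.8,-28.2,0,0,0,0],[12.8,-28.2,0,0,0,0]]
  ]
}}

```text
clock: 13.25
eef_pos: [583.0, 116.3, 188.9]
tool_rot: [-3.141, 0.002, 0.448]
force: [0.1, -0.3, -2.9]
width: 38.7
gripper_force: 60.9
```

```bash
python3 - <<'E'
from h import *
c=cam('wrist');cv2.imwrite('pics/w4.png',c[0][:,:,::-1])
print(proj(c,[(583.3,115,10)]),fit([c],'blue',[proj(c,[(583+30*.9,115+30*.43,10)])[0]],DISC),ray(c,proj(c,[(583.3,115,10)])[0],10))
mv(584.5,115,101.5)
E
```

```text
[[323.49324749 238.87685708]] (array([582.2, 114.9]), np.float64(0.109)) [583.3 115.   10. ]
at 13.3 [583.3 113.9 189. ] [3.141e+00 2.000e-03 4.450e-01] q1,7 [-0.04 -1.65] w 38.4 F [-0.4 -0.1 -3.3]
shift [ 0.18 -0.05  8.75] turn [0. 0. 0.]
```

View pics/w4.png

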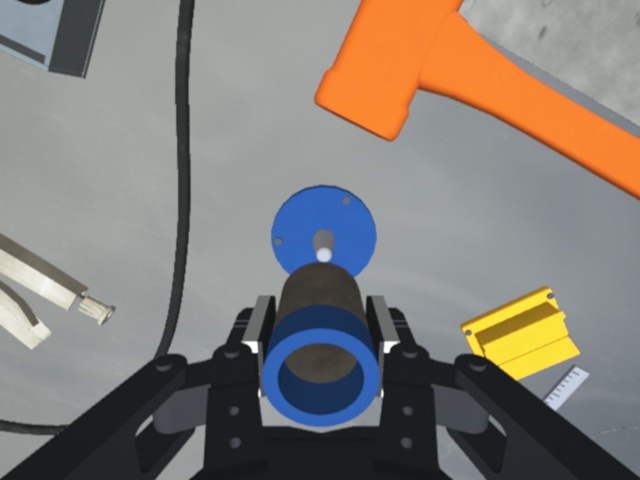

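The blue disc is centred at (323,236), as computed, and the orange hammer stays clear. Lowering now.

Call:
{"fn": "send_rows", "kwargs": {
  "rows": [
    [[0.1,0,1,0,0,0],[0.1,0,3,0,0,0],[0.1,0,5,0,0,0],[0.1,0,6.5,0,0,0],[0.1,0,7.5,0,0,0],[0.1,0,8.1,0,0,0],[0.1,0,8.5,0,0,0],[0.1,0,8.6,0,0,0],[0.1,0,8.6,0,0,0]]
  ]
}}

```text
clock: 14.2
eef_pos: [584.9, 115.4, 104.3]
tool_rot: [3.141, -0.001, 0.445]
force: [-0.3, 0.8, -2.0]
width: 38.4
gripper_force: 60.9
```

Call:
{"fn": "send_rows", "kwargs": {
  "rows": [
    [[0,0,0.1,0,0,0],[0,0,0.1,0,0,0]]
  ]
}}

```text
clock: 14.4
eef_pos: [584.8, 115.3, 103.3]
tool_rot: [3.141, -0.001, 0.445]
force: [0.5, -0.0, -2.5]
width: 38.6
gripper_force: 60.9
```

Call:
{"fn": "send_rows", "kwargs": {
  "rows": [
    [[0,0,0.1,0,0,0],[0,0,0.2,0,0,0],[0,0,0.25,0,0,0],[0,0,0.25,0,0,0]]
  ]
}}

```text
clock: 14.8
eef_pos: [584.6, 115.2, 100.7]
tool_rot: [3.141, -0.0, 0.445]
force: [-1.9, -0.4, -0.6]
width: 38.5
gripper_force: 61.2
```

Call:
{"fn": "send_rows", "kwargs": {
  "rows": [
    [[0,0,0.05,0,0,0],[0,0,0.1,0,0,0],[0,0,0.1,0,0,0]]
  ]
}}

```text
clock: 15.1
eef_pos: [584.7, 115.3, 100.6]
tool_rot: [3.141, -0.0, 0.445]
force: [-3.1, -1.1, 8.5]
width: 38.6
gripper_force: 61.9
```

Call:
{"fn": "send_rows", "kwargs": {
  "rows": [
    [[0,0,0,0,0,0],[0,0,0,0,0,0],[0,0,0,0,0,0],[0,0,0,0,0,0],[0,0,0,0,0,0],[0,0,0,0,0,0]]
  ],
  "grip": 0
}}

```text
clock: 15.7
eef_pos: [584.6, 115.2, 99.3]
tool_rot: [-3.142, 0.0, 0.445]
force: [-0.1, 0.1, -0.1]
width: 85.2
gripper_force: 0.0
```

Call:
{"fn": "send_rows", "kwargs": {
  "rows": [
    [[0,0,-1,0,0,0],[0,0,-4,0,0,0],[0,0,-8,0,0,0],[0,0,-9,0,0,0],[0,0,-9,0,0,0],[0,0,-9,0,0,0]]
  ]
}}

```text
clock: 16.3
eef_pos: [584.2, 114.9, 189.1]
tool_rot: [3.141, 0.001, 0.445]
force: [0.3, -0.9, 0.3]
width: 85.0
gripper_force: 0.0
```

```bash
python3 - <<'E'
from h import *
c=cam('side');p=proj(c,[(583.5,115,70)])[0];q=proj(c,[(583.3,115,71)])[0]
print(p,[ (z,fit([c],'blue',[q],np.vstack([ring(19,z-16,z),DISC]))) for z in(70,74)])
mv(436.4,-43.5,170)
E
```

```text
[169.18092535 284.8921579 ] [(70, (array([654.6,  51.5]), np.float64(0.73))), (74, (array([649.5,  46.6]), np.float64(0.739)))]
at 16.4 [583.8 114.8 188.4] [-3.141e+00  2.000e-03  4.450e-01] q1,7 [-0.04 -1.66] w 85.5 F [-0.3  0.1 -0.3]
shift [-20.12   7.95   1.88] turn [0. 0. 0.]
```

Call:
{"fn": "send_rows", "kwargs": {
  "rows": [
    [[-2,0.8,0,0,0,0],[-5,2,0.2,0,0,0],[-9,3.6,0.5,0,0,0],[-13,5.1,1,0,0,0],[-17,6.7,1.5,0,0,0],[-19.3,7.6,1.9,0,0,0],[-20.1,7.9,1.9,0,0,0],[-20.1,7.9,1.9,0,0,0],[-20.1,7.9,1.9,0,0,0]]
  ]
}}

```text
clock: 17.25
eef_pos: [438.5, -41.4, 170.3]
tool_rot: [-3.141, -0.002, 0.446]
force: [-0.1, 0.1, 0.1]
width: 85.2
gripper_force: 0.0
```

```bash
python3 - <<'E'
from h import *
c=cam('wrist');p=proj(c,[(436.4,-43.5,58)])[0];q=fit([c],'green',[p],band(38,58),0,50);print(q)
mv(*q[0],89)
c=cam('side');cv2.imwrite('pics/s4.png',cv2.resize(c[0][200:380,120:400,::-1],None,fx=2.5,fy=2.5))
E
```

```text
(array([436.8, -43.6]), np.float64(0.008))
at 17.3 [438.7 -41.2 170.4] [-3.141e+00 -2.000e-03  4.470e-01] q1,7 [ 0.23 -1.51] w 85.7 F [-0.3  0.2  0.2]
shift [-0.29  0.14  8.14] turn [0. 0. 0.]
```

View pics/s4.png

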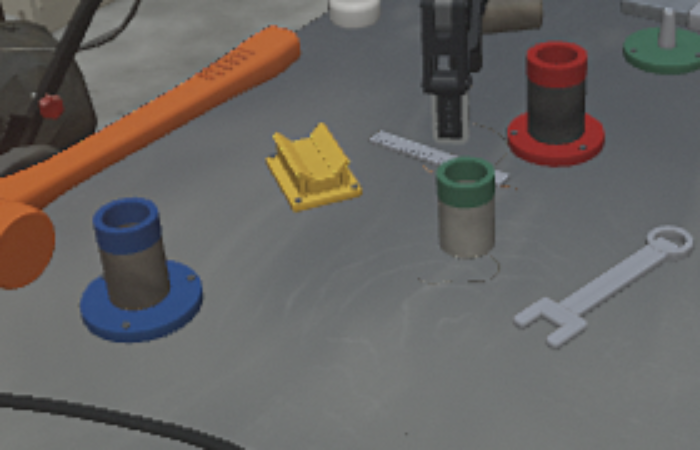

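Red and blue are both seated upright on their discs. Now grasping green.

Call:
{"fn": "send_rows", "kwargs": {
  "rows": [
    [[-0.3,0.1,2,0,0,0],[-0.3,0.1,4.5,0,0,0],[-0.3,0.1,6.5,0,0,0],[-0.3,0.1,7.5,0,0,0],[-0.3,0.1,8.1,0,0,0],[-0.3,0.1,8.1,0,0,0],[-0.3,0.1,8.1,0,0,0]]
  ]
}}

```text
clock: 18.05
eef_pos: [435.5, -44.1, 89.4]
tool_rot: [-3.141, -0.001, 0.446]
force: [-0.1, -0.7, 0.0]
width: 85.3
gripper_force: 0.0
```

Call:
{"fn": "send_rows", "kwargs": {
  "rows": [
    [[0,0,0,0,0,0],[0,0,0,0,0,0],[0,0,0,0,0,0],[0,0,0,0,0,0],[0,0,0,0,0,0],[0,0,0,0,0,0],[0,0,0,0,0,0],[0,0,0,0,0,0]]
  ],
  "grip": 255
}}

```text
clock: 18.85
eef_pos: [435.1, -44.8, 90.0]
tool_rot: [3.141, -0.001, 0.445]
force: [-1.0, -0.0, 5.8]
width: 37.8
gripper_force: 59.4
```

Call:
{"fn": "send_rows", "kwargs": {
  "rows": [
    [[0,0,-0.5,0,0,0],[0,0,-2,0,0,0],[0,0,-4.5,0,0,0],[0,0,-7.5,0,0,0],[0,0,-10,0,0,0],[0,0,-11.5,0,0,0],[0,0,-12,0,0,0],[0,0,-12,0,0,0]]
  ]
}}

```text
clock: 19.65
eef_pos: [434.9, -45.0, 209.8]
tool_rot: [3.141, -0.001, 0.444]
force: [-0.9, -0.4, -2.4]
width: 37.3
gripper_force: 60.4
```

```bash
python3 - <<'E'
from h import *
mv(431.5,-370.5,208)
E
```

```text
at 19.6 [434.9 -45.  209.8] [ 3.141e+00 -1.000e-03  4.440e-01] q1,7 [ 0.46 -1.7 ] w 37.3 F [-0.9 -0.4 -2.4]
shift [-14.29  29.24   0.19] turn [0. 0. 0.]
```

Call:
{"fn": "send_rows", "kwargs": {
  "rows": [
    [[-1,2,0,0,0,0],[-2.5,5,0,0,0,0],[-4.4,9,0,0,0,0],[-6.3,13,0,0,0,0],[-8.3,17,0,0,0,0],[-10.3,21,0,0,0,0],[-12.2,25,0,0,0,0],[-13.7,28,0,0,0,0],[-14.3,29.2,0,0,0,0],[-14.3,29.2,0,0,0,0]]
  ]
}}

```text
clock: 20.65
eef_pos: [430.3, -371.5, 207.8]
tool_rot: [-3.14, 0.001, 0.441]
force: [-0.2, 0.7, -1.6]
width: 36.9
gripper_force: 60.5
```

```bash
python3 - <<'E'
from h import *
c=cam('wrist');cv2.imwrite('pics/w5.png',c[0][:,:,::-1])
print(proj(c,[(431.5,-370.5,10)]),fit([c],'green',[proj(c,[(431+30*.9,-370+30*.43,10)])[0]],DISC,0,50))
mv(431.5,-370.5,101.5)
E
```

```text
[[321.34184899 229.10985923]] (array([ 429.7, -370.7]), np.float64(0.089))
at 20.7 [ 430.9 -369.2  208.1] [-3.139  0.     0.444] q1,7 [ 1.07 -1.02] w 37.6 F [-0.1  0.5 -1.5]
shift [ 0.    0.17 10.66] turn [0. 0. 0.]
```

View pics/w5.png

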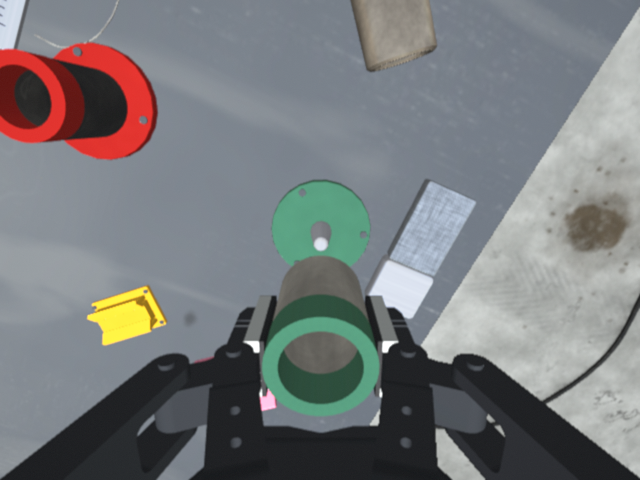

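The green disc is centred at (321,229). The scraper blade and ferrule lie close to the right finger at (390,270), so I'll open only part way when releasing.

Call:
{"fn": "send_rows", "kwargs": {
  "rows": [
    [[0,0.1,1,0,0,0],[0,0.1,3,0,0,0],[0,0.1,5.5,0,0,0],[0,0.1,7.8,0,0,0],[0,0.1,9.2,0,0,0],[0,0.1,10,0,0,0],[0,0.1,10.3,0,0,0],[0,0.1,10.4,0,0,0],[0,0.1,10.4,0,0,0]]
  ]
}}

```text
clock: 21.6
eef_pos: [432.3, -370.9, 106.1]
tool_rot: [3.141, -0.001, 0.445]
force: [-0.5, -0.1, -1.6]
width: 37.5
gripper_force: 60.5
```

Call:
{"fn": "send_rows", "kwargs": {
  "rows": [
    [[0,0,0.1,0,0,0],[0,0,0.2,0,0,0],[0,0,0.2,0,0,0]]
  ]
}}

```text
clock: 21.9
eef_pos: [431.9, -371.0, 103.6]
tool_rot: [3.141, -0.0, 0.444]
force: [0.6, 0.1, -1.9]
width: 37.9
gripper_force: 60.5
```

Contact is expected near z = 100.

Call:
{"fn": "send_rows", "kwargs": {
  "rows": [
    [[0,0,0.1,0,0,0],[0,0,0.2,0,0,0],[0,0,0.3,0,0,0],[0,0,0.3,0,0,0]]
  ]
}}

```text
clock: 22.3
eef_pos: [431.7, -370.7, 100.2]
tool_rot: [-3.141, 0.0, 0.445]
force: [0.4, -0.7, -1.9]
width: 37.4
gripper_force: 60.5
```

Call:
{"fn": "send_rows", "kwargs": {
  "rows": [
    [[0,0,0.05,0,0,0],[0,0,0.1,0,0,0],[0,0,0.1,0,0,0]]
  ]
}}

```text
clock: 22.6
eef_pos: [431.9, -370.7, 100.1]
tool_rot: [3.141, 0.0, 0.445]
force: [-2.2, 1.3, 5.5]
width: 37.6
gripper_force: 61.2
```

Call:
{"fn": "send_rows", "kwargs": {
  "rows": [
    [[0,0,0,0,0,0],[0,0,0,0,0,0],[0,0,0,0,0,0],[0,0,0,0,0,0],[0,0,0,0,0,0]]
  ],
  "grip": 95
}}

```text
clock: 23.1
eef_pos: [431.9, -370.8, 99.4]
tool_rot: [-3.142, -0.0, 0.445]
force: [-0.0, -0.3, -0.2]
width: 53.6
gripper_force: 0.0
```

Call:
{"fn": "send_rows", "kwargs": {
  "rows": [
    [[0,0,-1,0,0,0],[0,0,-4,0,0,0],[0,0,-8,0,0,0],[0,0,-12,0,0,0],[0,0,-14,0,0,0],[0,0,-14,0,0,0],[0,0,-14,0,0,0]]
  ]
}}

```text
clock: 23.8
eef_pos: [431.6, -370.9, 239.8]
tool_rot: [3.141, 0.0, 0.445]
force: [-0.5, -1.0, -0.4]
width: 53.4
gripper_force: 0.0
```

```bash
python3 - <<'E'
from h import *
c=cam('side');cv2.imwrite('pics/s5.png',cv2.resize(c[0][150:290,260:440,::-1],None,fx=3,fy=3))
mv(540,-365,240,.687-np.pi+np.pi/1)
mv(540,-365,240,.687)
E
```

```text
at 23.9 [ 431.2 -370.7  238.9] [-3.141e+00  1.000e-03  4.450e-01] q1,7 [ 1.09 -0.98] w 53.8 F [ 0.2 -0.1 -0.8]
shift [10.07  4.17 -0.12] turn [-0.001  0.001 -0.242]
at 23.9 [ 431.2 -370.7  238.9] [-3.141e+00  1.000e-03  4.450e-01] q1,7 [ 1.09 -0.98] w 53.8 F [ 0.2 -0.1 -0.8]
shift [10.07  4.17 -0.12] turn [-0.001  0.001 -0.242]
```

View pics/s5.png

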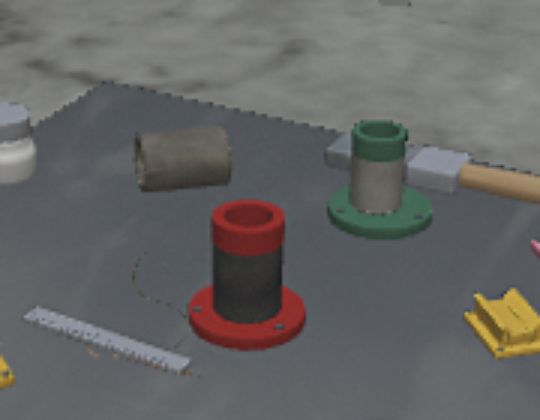

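Green is seated upright. Next I'll move above the lying sleeve with the fingers open and turned to its axis.

Call:
{"fn": "send_rows", "kwargs": {
  "rows": [
    [[2,0.6,0,0,0,-0.05],[5.5,1.7,0,0,0,-0.12],[9.5,2.9,0,0,0,-0.18],[13,3.9,0.5,0,0,-0.24],[14.3,4.3,1,0,0,-0.24],[14.3,4.3,1.5,0,0,-0.24],[14.3,4.3,1.5,0,0,-0.24],[14.3,4.3,1.5,0,0,-0.24]]
  ],
  "grip": 0
}}

```text
clock: 24.65
eef_pos: [577.4, -349.2, 223.6]
tool_rot: [-3.14, 0.002, 0.683]
force: [0.3, 0.3, 0.1]
width: 85.7
gripper_force: 0.0
```

```bash
python3 - <<'E'
from h import *
mv(578.5,-348,82)
c=cam('wrist');cv2.imwrite('pics/w6.png',c[0][:,:,::-1])
p=proj(c,[(578.5,-348,22)])[0]
print(p)
h=cv2.GaussianBlur(cv2.cvtColor(c[0],cv2.COLOR_RGB2HSV),(5,5),0);print(h[int(p[1]),int(p[0])],h[int(p[1]),int(p[0])+90],h[int(p[1]),int(p[0])-90])
E
```

```text
at 24.6 [ 577.4 -349.2  223.6] [-3.14e+00  2.00e-03  6.83e-01] q1,7 [ 0.88 -0.87] w 85.7 F [0.3 0.3 0.1]
shift [ 0.19  0.   14.16] turn [0. 0. 0.]
[321.55600285 227.63476928]
[ 17  24 138] [106  22 147] [108  32 139]
```

View pics/w6.png

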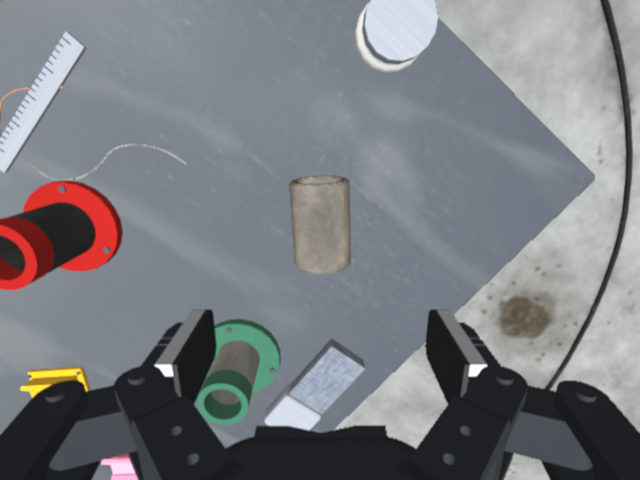

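The lying sleeve spans (290–351, 176–273) and is nearly aligned with the tool axis. I'll fit its pose precisely.

```bash
python3 - <<'E'
from h import *
c=cam('wrist');h=cv2.cvtColor(c[0],cv2.COLOR_RGB2HSV)
m=((h[...,0]>5)&(h[...,0]<60)&(h[...,1]>12)).astype(np.uint8);m[:165]=0;m[285:]=0;m[:,:270]=0;m[:,375:]=0
m=cv2.morphologyEx(m,cv2.MORPH_OPEN,np.ones((5,5),np.uint8))
ys,xs=np.nonzero(m);hm=hullmask(np.c_[xs,ys].astype(float));print(xs.min(),xs.max(),ys.min(),ys.max())
cyl=ring(22.25,-33,33)[:,[2,0,1]]
def cost(q):
    Rm=R.from_euler('z',q[2],degrees=True).as_matrix();g=hullmask(proj(c,cyl@Rm.T+[q[0],q[1],22.25]))
    return 1-(g&hm).sum()/(g|hm).sum()
s=np.array([[0,0,0],[8,0,0],[0,8,0],[0,0,6.]])+[578,-348,39]
r=minimize(cost,s[0],method='Nelder-Mead',options=dict(initial_simplex=s));print(r.x.round(2),r.fun)
mv(r.x[0],r.x[1],80,np.radians(r.x[2]))
p=proj(c,[(577,-57,10)]);print(p)
E
```

```text
289 349 177 273
[ 580.95 -344.97   42.28] 0.04975386779184243
at 24.8 [ 578.1 -349.2  224.6] [3.142e+00 1.000e-03 6.830e-01] q1,7 [ 0.88 -0.87] w 85.7 F [-0.1  0.2 -0.5]
shift [ 0.51 -0.15 14.46] turn [ 0.     0.001 -0.055]
[[-29.05911127 -48.9332107 ]]
```

Call:
{"fn": "send_rows", "kwargs": {
  "rows": [
    [[0.4,-0.1,2,0,0,-0.04],[0.4,-0.1,5,0,0,-0.04],[0.4,-0.1,9,0,0,-0.04],[0.4,-0.1,12,0,0,-0.04],[0.4,-0.1,13.5,0,0,-0.04],[0.4,-0.1,14.1,0,0,-0.04],[0.4,-0.1,14.2,0,0,-0.04],[0.4,-0.1,14.2,0,0,-0.04]]
  ]
}}

```text
clock: 25.55
eef_pos: [582.8, -345.0, 83.8]
tool_rot: [3.14, -0.001, 0.725]
force: [0.3, -0.0, -0.1]
width: 85.4
gripper_force: 0.0
```

Call:
{"fn": "send_rows", "kwargs": {
  "rows": [
    [[0,0,0,0,0,0],[0,0,0,0,0,0],[0,0,0,0,0,0],[0,0,0,0,0,0],[0,0,0,0,0,0],[0,0,0,0,0,0],[0,0,0,0,0,0],[0,0,0,0,0,0]]
  ],
  "grip": 255
}}

```text
clock: 26.35
eef_pos: [582.3, -345.0, 83.6]
tool_rot: [3.14, -0.0, 0.725]
force: [-0.8, 0.1, 6.4]
width: 43.1
gripper_force: 61.0
```

Call:
{"fn": "send_rows", "kwargs": {
  "rows": [
    [[0,0,-0.5,0,0,0],[0,0,-2,0,0,0],[0,0,-4.5,0,0,0],[0,0,-7.5,0,0,0],[0,0,-10,0,0,0],[0,0,-11.5,0,0,0],[0,0,-12,0,0,0],[0,0,-12,0,0,0]]
  ]
}}

```text
clock: 27.15
eef_pos: [581.7, -344.8, 202.6]
tool_rot: [3.141, 0.0, 0.725]
force: [-0.1, 0.3, -5.4]
width: 42.6
gripper_force: 62.0
```

```bash
python3 - <<'E'
from h import *
c=cam('wrist');cv2.imwrite('pics/w7.png',c[0][:,:,::-1])
mv(577,-56.8,200,2.51-np.pi); mv(577,-200,200)
E
```

```text
at 27.2 [ 581.3 -344.8  201.6] [-3.14e+00  1.00e-03  7.25e-01] q1,7 [ 0.87 -0.86] w 42.5 F [-0.3 -0.4 -5.3]
shift [ 18.77 -21.84   0.17] turn [-0.     0.002  1.356]
at 27.2 [ 581.3 -344.8  201.6] [-3.14e+00  1.00e-03  7.25e-01] q1,7 [ 0.87 -0.86] w 42.5 F [-0.3 -0.4 -5.3]
shift [  9.28 -11.12   0.17] turn [0. 0. 0.]
```

View pics/w7.png

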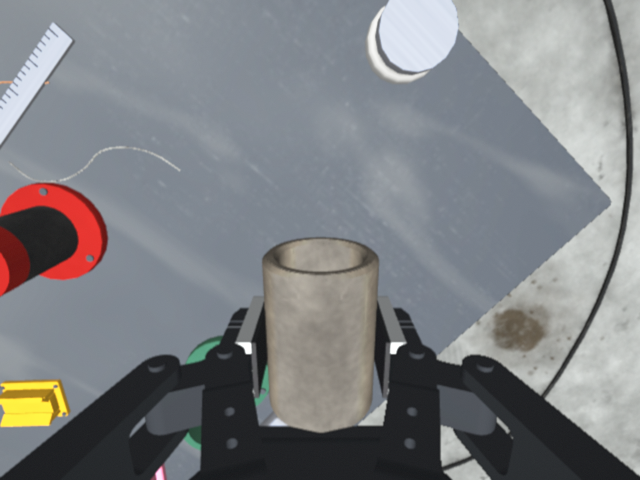

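The sleeve is held aligned, with the rim of its front end spanning (263–379, 238–273). I'll compute its offset along the tool's x.

```bash
python3 - <<'E'
from h import *
im=ctrl.get_image('wrist');E=im['mount'];c=(0,[im[k] for k in('fx','fy','cx','cy')],np.array(E))
t=np.linspace(0,2*np.pi,200)
for zc in(58,61.3,64):
  for o in(-6,-3,0,3,6):
    p=proj(c,np.c_[33+o+0*t,22.25*np.cos(t),zc+22.25*np.sin(t)]);b=proj(c,np.c_[-33+o+0*t,22.25*np.cos(t),zc+22.25*np.sin(t)])
    print(zc,o,p.min(0).round(),p.max(0).round(),'back max y',b.max(0).round())
E
```

```text
58 -6 [262. 249.] [383. 296.] back max y [374. 456.]
58 -3 [262. 243.] [383. 287.] back max y [375. 450.]
58 0 [261. 236.] [383. 278.] back max y [375. 444.]
58 3 [261. 229.] [384. 269.] back max y [375. 437.]
58 6 [260. 222.] [384. 260.] back max y [376. 431.]
61.3 -6 [263. 247.] [381. 291.] back max y [373. 449.]
61.3 -3 [263. 240.] [382. 283.] back max y [373. 443.]
61.3 0 [263. 234.] [382. 274.] back max y [374. 437.]
61.3 3 [262. 227.] [382. 265.] back max y [374. 430.]
61.3 6 [262. 220.] [383. 256.] back max y [374. 424.]
64 -6 [264. 245.] [380. 287.] back max y [372. 443.]
64 -3 [264. 238.] [380. 279.] back max y [373. 437.]
64 0 [264. 232.] [381. 271.] back max y [373. 431.]
64 3 [263. 225.] [381. 262.] back max y [373. 425.]
64 6 [263. 219.] [382. 253.] back max y [374. 418.]
```

Call:
{"fn": "send_rows", "kwargs": {
  "rows": [
    [[1,-1,0,0,0,0.05],[3,-3.3,0,0,0,0.17],[5.4,-6.3,0,0,0,0.31],[8,-9.3,0,0,0,0.45],[10.6,-12.3,0,0,0,0.59],[13,-15.2,0,0,0,0.73],[15.3,-17.9,0,0,0,0.87],[17.2,-20,0,0,0,1.01],[18.4,-21.4,0,0,0,1.14],[18.8,-21.8,0,0,0,1.26]]
  ]
}}

```text
clock: 28.25
eef_pos: [577.4, -52.9, 201.4]
tool_rot: [-3.141, 0.003, -0.535]
force: [-0.3, -0.5, -4.0]
width: 42.5
gripper_force: 62.1
```

Call:
{"fn": "send_rows", "kwargs": {
  "rows": [
    [[0,0,0,0,0,0.06],[0,0,0,0,0,0.1],[0,0,0,0,0,0.1],[0,0,0,0,0,0.1]]
  ]
}}

```text
clock: 28.65
eef_pos: [577.7, -56.8, 201.6]
tool_rot: [3.141, 0.001, -0.634]
force: [-0.4, -0.2, -4.2]
width: 42.6
gripper_force: 62.1
```

```bash
python3 - <<'E'
from h import *
c=cam('wrist');cv2.imwrite('pics/w8.png',c[0][:,:,::-1])
mv(577,-56.8,107,2.51-np.pi)
E
```

```text
at 28.7 [577.8 -56.9 201.7] [ 3.141e+00  1.000e-03 -6.340e-01] q1,7 [ 0.26 -2.44] w 42.5 F [-0.6  0.9 -4.9]
shift [-0.06  0.03  9.47] turn [ 0.001  0.001 -0.003]
```

View pics/w8.png

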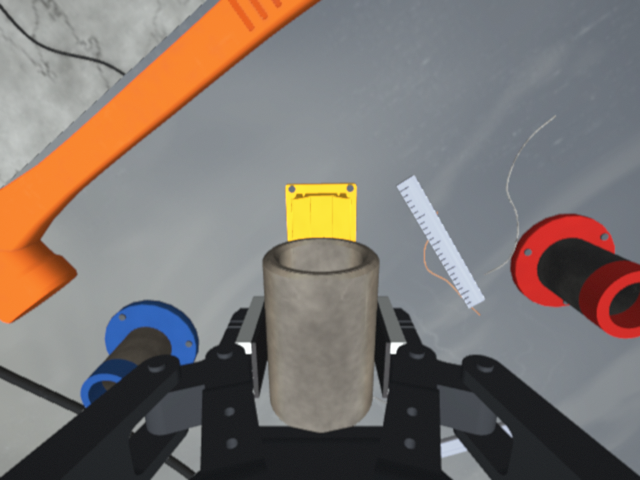

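The cradle at (321,215) is square with the tool and centred. The rule passes well below the fingertips, so I'll lower the sleeve.

Call:
{"fn": "send_rows", "kwargs": {
  "rows": [
    [[-0.1,0,1,0,0,0],[-0.1,0,3,0,0,0],[-0.1,0,5.5,0,0,0],[-0.1,0,7.3,0,0,0],[-0.1,0,8.3,0,0,0],[-0.1,0,8.9,0,0,0],[-0.1,0,9.1,0,0,0],[-0.1,0,9.1,0,0,0]]
  ]
}}

```text
clock: 29.5
eef_pos: [577.7, -56.3, 111.7]
tool_rot: [-3.141, -0.001, -0.635]
force: [0.2, -0.0, -5.3]
width: 42.5
gripper_force: 62.0
```

Call:
{"fn": "send_rows", "kwargs": {
  "rows": [
    [[0,0,0.1,0,0,0],[0,0,0.2,0,0,0],[0,0,0.2,0,0,0]]
  ]
}}

```text
clock: 29.8
eef_pos: [577.5, -56.4, 109.8]
tool_rot: [-3.141, -0.001, -0.635]
force: [0.4, -0.0, -4.6]
width: 42.5
gripper_force: 62.0
```

Call:
{"fn": "send_rows", "kwargs": {
  "rows": [
    [[0,0,0.1,0,0,0],[0,0,0.2,0,0,0],[0,0,0.2,0,0,0]]
  ]
}}

```text
clock: 30.1
eef_pos: [577.2, -56.4, 107.3]
tool_rot: [3.141, 0.0, -0.635]
force: [-1.1, 0.1, -5.2]
width: 42.6
gripper_force: 62.0
```

Call:
{"fn": "send_rows", "kwargs": {
  "rows": [
    [[0,0,0.1,0,0,0],[0,0,0.1,0,0,0],[0,0,0.1,0,0,0]]
  ]
}}

```text
clock: 30.4
eef_pos: [577.2, -56.7, 106.6]
tool_rot: [3.141, -0.0, -0.635]
force: [-1.7, -2.1, -0.6]
width: 42.7
gripper_force: 62.5
```

Call:
{"fn": "send_rows", "kwargs": {
  "rows": [
    [[0,0,0.05,0,0,0],[0,0,0.1,0,0,0],[0,0,0.1,0,0,0]]
  ]
}}

```text
clock: 30.7
eef_pos: [577.2, -56.7, 106.4]
tool_rot: [3.141, -0.001, -0.635]
force: [-2.9, -1.9, 7.9]
width: 42.5
gripper_force: 63.4
```

Call:
{"fn": "send_rows", "kwargs": {
  "rows": [
    [[0,0,0,0,0,0],[0,0,0,0,0,0],[0,0,0,0,0,0],[0,0,0,0,0,0],[0,0,0,0,0,0],[0,0,0,0,0,0]]
  ],
  "grip": 40
}}

```text
clock: 31.3
eef_pos: [577.4, -56.3, 105.3]
tool_rot: [-3.142, 0.0, -0.635]
force: [-0.7, -0.6, -0.3]
width: 71.6
gripper_force: 0.0
```

Call:
{"fn": "send_rows", "kwargs": {
  "rows": [
    [[0,0,-1,0,0,0],[0,0,-4,0,0,0],[0,0,-8,0,0,0],[0,0,-12,0,0,0],[-2,0,-14,0,0,0],[-4,0,-14,0,0,0],[-5,0,-14,0,0,0],[-5,0,-14,0,0,0],[-5,0,-14,0,0,0]]
  ]
}}

```text
clock: 32.2
eef_pos: [537.5, -27.1, 245.3]
tool_rot: [3.141, -0.0, -0.635]
force: [0.5, -0.0, 0.2]
width: 72.0
gripper_force: 0.0
```

```bash
python3 - <<'E'
from h import *
c=cam('wrist');a=c[0][100:420,120:540,::-1];b=cam('side')[0][190:350,140:440,::-1]
cv2.imwrite('pics/end.png',np.hstack([cv2.resize(a,(420,320)),cv2.resize(b,(380,203))[[*range(203)]+[202]*117]]))
E
```

```text
(no output)
```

View pics/end.png

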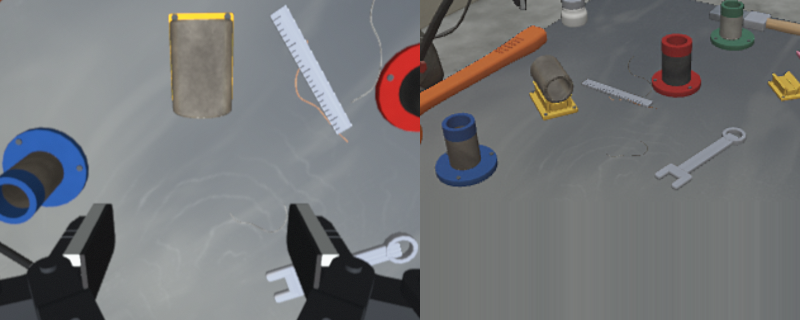

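All four are placed: the lying sleeve sits lengthwise in the V, the three upright sleeves stand on their own stands, and the rule hasn't moved. Handing in.

```bash
python3 -c "
from cell import ctrl
print(ctrl.finish_job())"
```

```text
the job is handed in; nothing more can be done
None
```

I handed the job in with the red, blue and green sleeves upright and seated on their own stands, the unpainted sleeve lying lengthwise in the larger yellow cradle, and the rule left where it was; the clock stood at about 32 s of the 99 s allowed, and no verdict came back.

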